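# Pump the bench clamp onto the laser test block and hold it

## Task

Clamp the white test block for the laser aiming check: squeeze the bench clamp's trigger towards its fixed grip and let it spring back, again and again, until the sprung nose has pushed the block square against the back stop and the nose itself is pressed in about half way. Never press the nose nearly all the way in, which would crush the block; move the jaw only by the trigger, keep your hand off the block and leave the other things on the table where they stand. The clamp keeps its full pressure only while the trigger is held, so finish while still holding the trigger squeezed, with the nose about half way in.

Things in the scene. Friction and masses are not known exactly. Their poses are not given: they have to be found in the camera images.
- clamp: pump clamp bolted to the table: bed plate 305 x 90 x 20 mm (x -55 to +250). Origin on the table below the grip's front face; z up, x = the way the jaw advances. Dark housing x -33 to +40, 44 mm wide, top z 125 mm; on it the fixed grip, a black upright handle x -18 to 0, 26 mm wide, top z 195 mm. The trigger stands ahead of it. The toothed bar reaches to x -117. Jaw and stop are below z 80 mm
- grip_pad (a point): centre of the rear (-x) face of the fixed grip, at the height to squeeze, z 180 mm; axes as the clamp's
- trigger: the black upright trigger blade, 10 mm thick, 26 mm wide in y, its top at z 195 mm, hinged on a pin 20 mm ahead of the clamp's origin at z 115 mm (this body's origin). At rest it leans 0.153 rad to +x, away from the grip; squeezing swings its top to -x, towards the grip, which stays still
- trigger_pad (a point): centre of the front (+x) face of the trigger blade at the height to squeeze, about 180 mm above the table and 65 mm from its hinge. At rest it lies 53 mm ahead of grip_pad, fully squeezed 36 mm, so a hand centred over the clamp's origin squeezes both
- trigger_travel (a joint): trigger angle, 0 at rest (its spring brings it back) to 0.28 rad fully squeezed (end stop; a gap of about 7 mm to the grip remains). Takes 2 to 5 N at the trigger_pad, and up to 13 N when the nose presses hard on the block
- jaw_travel (a joint): jaw travel, 0 to 0.085 m. Squeezing drives the bar by a pawl, about 6.5 mm per 0.1 rad of trigger (18 mm at most); on release the pawl slips back over the teeth, 8 mm apart, and up to 8 mm of a squeeze may be lost before it catches. A full stroke gains 16 mm as a rule. Let out, friction (2 N) holds the jaw, but a nose pressed more than 2 to 4 mm pushes the jaw back until that is left
- jaw: the moving part: toothed steel bar (16 mm wide) and aluminium jaw plate (12 x 46 x 54 mm, front face 75 mm ahead of the clamp's origin at jaw 0, z 23 to 77 mm), carrying the sprung nose. Its origin lies on the clamp's x axis, jaw metres ahead of the clamp's origin. Not to be touched
- nose_travel (a joint): how far the sprung nose is pressed into the jaw plate, m: 0 free, 0.020 all the way. Spring 0.5 N per mm. About half way is 0.010; the gap seen between the jaw plate and the black pad is 20 mm free and 10 mm at half way. The jaw is at 0.064 when the free nose just holds the block against the stop
- nose: the sprung nose: brass stem with a black rubber pad 6 x 36 x 36 mm; the pad's centre is 98 mm ahead of the clamp's origin and at z 47 mm with jaw and nose at 0 (the origin of this body lies 98 mm behind the pad, on the table)
- nose_face (a point): centre of the front face of the nose pad, z 47 mm; with the nose free it is 101 mm + jaw ahead of the clamp's origin
- stop: fixed back stop, dark steel plate 14 x 70 x 58 mm across the bed at its far end; this body's origin and axes are those of the clamp
- stop_face (a point): centre of the stop's face that looks to the jaw, 205 mm ahead of the clamp's origin, z 47 mm
- block: loose white plastic test block, 40 mm along its x, 50 mm wide, 50 mm high, 0.1 to 0.2 kg, with a round target on top. Origin at the centre of its underside. It stands on the bed (z 20 mm) between nose and stop, a few mm to 14 mm short of the stop and a little turned
- drops: bystander: small dropper bottle, diameter 34 mm, 75 mm high, origin at the centre of its underside
- wood_pot: bystander: turned wooden pot with lid, diameter 72 mm, 70 mm high, origin at the centre of its underside
- occluder: bystander: flat black eye paddle lying on the table, 182 mm long, disc of 64 mm at its +x end, 6 mm thick, origin 75 mm from the disc's centre
Things that resemble listed ones, but are neither listed nor needed, are in the scene too. What is shaped like the block but red is not meant.

How it is judged (in metres and radians):
On the way, in this order (a step that is already met when the one before it is completed fails the run):
1. the jaw has been pumped forward at least 6 mm and the trigger let out again (distance of jaw from where it was at the start of the episode above 0.006 m and value of joint trigger_travel below 0.09 rad), for 0.05 s.
2. the nose touches the block (contact force between nose and block above 0.3 N), for 0.05 s.
At the end, for the whole second after the job is handed in: The robot's fingers still hold the trigger squeezed (over 1 N, over 0.02 rad); the nose is pressed in 6 to 14 mm of its 20 mm and presses with over 2 N on the block, which presses with over 1.5 N on the back stop, square to it within 0.06 rad and at rest (value of joint nose_travel between 0.006 and 0.014 m and contact force between nose and block above 2 N and contact force between block and stop above 1.5 N and angle between the x axis of block and the x axis of clamp, either way round below 0.06 rad and contact force between the fingers and trigger above 1 N and value of joint trigger_travel above 0.02 rad and linear speed of block below 0.01 m/s); the arm keeps its last pose, push and grip.
It fails at once if the nose is pressed in beyond 17 mm of its 20 mm (block crushed) (value of joint nose_travel above 0.017 m).
It fails at once if the robot touches the jaw, its bar or nose with more than 2 N (contact force between any of the fingers, the arm and jaw above 2 N).
It fails at once if the robot touches the block with more than 2 N (contact force between any of the fingers, the arm and block above 2 N).
It fails at once if a bystander is moved by more than 20 mm (distance of any of drops, wood_pot, occluder from where it was at the start of the episode above 0.02 m).
It also fails if it takes over 51 s, if anything falls off the work surface, if the arm or the gripper's body presses on something with over 40 N, if the wrist force passes 120 N, or if a joint passes its speed limit or range.

## Robot

A 6-joint arm with a two-finger parallel gripper is mounted at the origin on the work surface. World frame = base frame: x ahead of the robot, y to its left, z up, the work surface at z = 0. Lengths are in mm, angles in rad, forces in N, time in s.
With the tool pointing down it reaches from about 350 to 775 mm from the base axis. Payload 7.3 kg.
Tool frame: the origin (TCP) lies between the finger pads; the fingertips stand 22 mm ahead of it and the grasp point (between the pads) lies 3 mm ahead of it; z points along the fingers, x is the direction in which the jaws open and shut, and the axes are right-handed (so a half turn about z gives the same grasp; the last joint's range is limited). The gripper opens to 92 mm and grips with 3 to 60 N. Pads are 19 mm wide; open, the fingers measure 130 mm over their backs; the gripper's body (75 mm by 190 mm) begins 47 mm behind the grasp point.
Start: joints at [1.037, 0.342, 1.524, -0, 1.275, -0.146], TCP at [198.516, 486.039, 248.741] pointing down, gripper open.
Joint ranges: [-2.53, 2.53], [-0.77, 2.02], [0.04, 2.7], [-1, 4.14], [0.28, 2.66], [-3.11, 3.11]. Speed limits (rad/s): [2.57, 2.57, 3.14, 3.14, 3.14, 3.14].

## Interface

Orientations are given as [roll, pitch, yaw] about the fixed x, y, z axes, in that order (R = Rz(yaw) Ry(pitch) Rx(roll)).
In Python, from plant import * gives the robot as it stands. The module is installed in compiled form; this text tells all that it offers.
- The arm moves only by the shell command python3 -m handwheel 'ROWS' [OPENING]. ROWS is a JSON object of lists of equal length, an entry for each row: "translation": the shift along the world's x, y, z in units of 15 cm (1.0 is 15 cm), a list of three; "twist": the turn about the world's z in units of 90 degrees (1.0 is 90 degrees). In form: {"translation": [[tx, ty, tz], ...], "twist": [twist, ...]}. A call has exactly 8 rows; each row shifts and turns the pose as measured when the row begins; what a row does not reach is not made up. A row lasts 1/8 s, in which the tool goes at most 62.5 mm and 10.7 degrees, less where a joint would pass 70% of its speed; a pose out of reach is approached as far as the arm can. A call with a number of a shift or a turn outside -1 to 1 is refused whole. A call with a gripper value outside its range is refused whole. OPENING is the closure in counts, from 0 (fully open) to 255 (shut), set as the call begins (- or left out, the last holds). The fingers move at their own pace and stop on an object; the grip force is fixed at half the most. Time passes only in rows, so rows that do not move let the fingers close, or fill a call up. It gives the time, the measured TCP pose, the force and the opening at its end, in the units of the state.
- get_obs(): the state, without advancing time (a new reading comes with each control period).
- capture(name): name is "scene" or "top" or "wrist"; returns a dict with "img" (480x640x3 uint8, red, green, blue), "vertical_fov" (degrees; the focal length in pixels is half the picture's height over the tangent of half this angle, whatever the lens; pixels are square), "cx", "cy" (the principal point, pixels), "world_from_camera" (4x4, takes a point from camera to world coordinates). Camera axes: x right, y up, looking along -z (the intrinsics and any distortion apply to the point x, -y, -z); pixel columns grow to the right and rows downward; lengths in mm; the calibration is good to about 2 mm. A picture is of the moment at which its call begins. There is no depth.
- close_job(): hands the job in, once; it reports no verdict.
Trained networks look in the newest picture that a camera, given by its name, has taken for a name from the list of things; names that differ only in an ending like _2 or _b are one class to them, and where a whole thing is asked for, a point or a joint stands for the part that bears it (a point fixed in the world has none). Each returns a list of dicts, best first, with "score" (0 to 1); they miss things now and then, are a little off and sometimes report something else, mostly with a low value. They report only what shows in the picture. A call takes as long as a camera call. They do not tell look-alikes from the thing itself.
- search_frame(camera, label): "position" ([x, y, z] in mm, in the coordinates of the camera as it stood for that picture, good to about 4 mm: the middle of the surface that is visible of it).
- spot_point(camera, label): "position" ([x, y, z] in mm, in the coordinates of the camera as it stood for that picture, good to about 4 mm: a listed point, or the origin of a listed thing).
The state is a dict: "time": time; "joint_positions": joint angles; "dq": joint speeds; "tau": joint torques, N m; "tool_pos": TCP position; "tcp_rot": TCP orientation; "contact_force": force on the tool from outside, world axes, zero at the start; "moment": the same for the moment, N m; "grip_width": finger opening in mm.
Only numpy, scipy, OpenCV 4.12 (cv2) and the standard library are available. Lean on these libraries where they do the work, as an engineer would, in place of code of your own. Each camera call takes 0.05 s, during which the arm holds its last target.

## Working session

There is one attempt and no reset: what is moved stays moved. The work goes in short steps, Python scripts to look and compute and a shell command to move; the robot and the scene stay as the last step left them, time stands still between calls to the robot, and variables do not carry over. Pictures are saved under pics/ and viewed, and the job is handed in when it is done.

```bash
mkdir -p pics
python3 - <<'E'
from plant import *
import cv2
o=get_obs();print(o)
for n in ["scene","top","wrist"]:
    c=capture(n);cv2.imwrite(f"pics/{n}0.png",c["img"][:,:,::-1]);print(n,c["vertical_fov"],c["cx"],c["cy"],c["world_from_camera"])
    import numpy as np
    W=np.array(c["world_from_camera"])
    for l in ["clamp","trigger","grip_pad","trigger_pad","block","nose_face","stop_face","jaw"]:
        for d in spot_point(n,l)[:3]:
            p=W@np.append(d["position"],1);print(n,l,round(d["score"],2),p[:3].round(0))
E
```

```text
{'time': 0.0, 'joint_positions': array([ 1.03702879e+00,  3.42738878e-01,  1.52500854e+00, -2.15489786e-05,
        1.27542032e+00, -1.45998060e-01]), 'dq': array([ 0.00058938,  0.00016645,  0.00025627,  0.00047418, -0.00255358,
        0.00180947]), 'tau': array([-1.41966043e-04, -4.31243312e+01, -2.44220889e+01,  7.19633955e-02,
        5.57232206e-02, -7.24821189e-05]), 'tool_pos': array([198.30563659, 485.69970442, 248.03952098]), 'tcp_rot': array([-3.14138390e+00,  1.56132922e-03,  1.18303330e+00]), 'contact_force': array([0.04682874, 0.54673717, 0.64143718]), 'moment': array([ 0.02896199,  0.01019686, -0.00354543]), 'grip_width': 91.6679683892552}
scene 42.85626882364862 323.77181542142944 239.83891990803244 [[ 5.99795131e-01 -6.07609754e-01  5.20630567e-01  1.13648336e+03]
 [ 8.00072999e-01  4.46182588e-01 -4.01004108e-01 -3.96297867e+02]
 [ 1.13577132e-02  6.57062770e-01  7.53750302e-01  9.95508677e+02]
 [ 0.00000000e+00  0.00000000e+00  0.00000000e+00  1.00000000e+00]]
scene clamp 0.68 [ 455. -136.   -2.]
scene clamp 0.56 [669. 273.  -2.]
scene trigger 0.62 [ 462. -112.  116
[... 731 characters left out ...]
455. -136.    1.]
top trigger 0.55 [ 458. -119.   -0.]
top trigger 0.5 [ 456. -112.  114.]
top grip_pad 0.72 [ 456. -153.  182.]
top trigger_pad 0.54 [ 460. -102.  180.]
top block 0.87 [582.   3.  -0.]
top block 0.63 [469.  43.  22.]
top block 0.55 [337.  40.   1.]
top nose_face 0.49 [464. -15.  48.]
top stop_face 0.76 [471.  68.  50.]
top jaw 0.95 [ 458. -118.   -1.]
wrist 62.84993873569012 317.9137283956061 237.44292291161287 [[ 3.77332778e-01 -8.93033415e-01 -2.45176049e-01  1.32990352e+02]
 [ 9.26077536e-01  3.64043232e-01  9.92618926e-02  5.13255112e+02]
 [ 6.10494204e-04 -2.64506797e-01  9.64383628e-01  3.84996244e+02]
 [ 0.00000000e+00  0.00000000e+00  0.00000000e+00  1.00000000e+00]]
```

View pics/scene0.png

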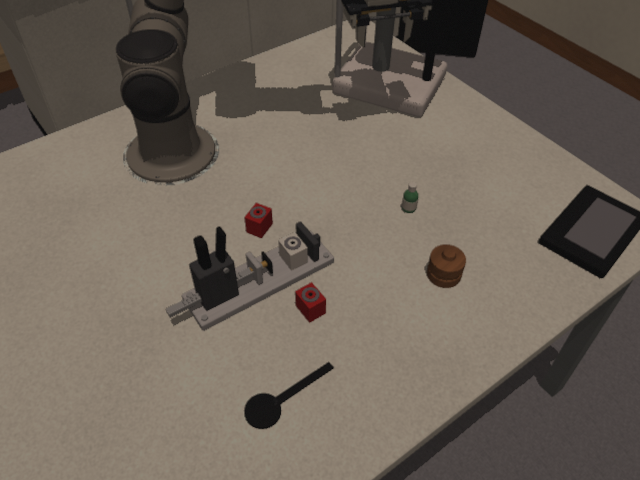

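View pics/top0.png

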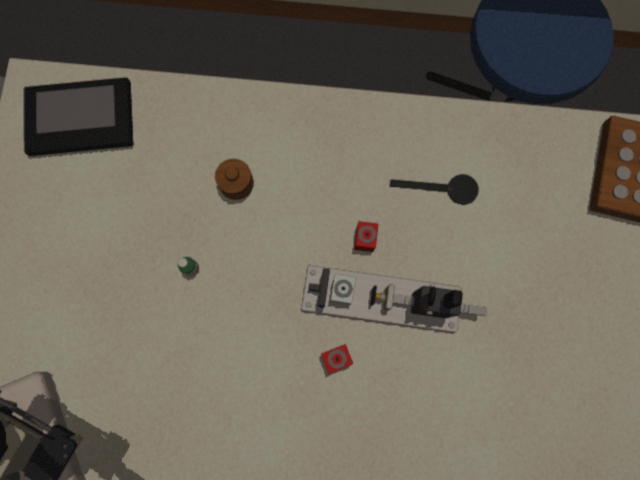

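The white block at top (343,290) / scene (293,250), standing on the bed between nose and stop, is the one meant. The red ones at top (366,236) and (337,359) are decoys. I'll check this in an enlarged crop.

```bash
cat > h.py <<'E'
import numpy as np, cv2
def px2w(c,u,v,z):
    f=240/np.tan(np.radians(c["vertical_fov"]/2));W=np.array(c["world_from_camera"])
    d=W[:3,:3]@np.array([(u-c["cx"])/f,-(v-c["cy"])/f,-1]);o=W[:3,3]
    return o+d*(z-o[2])/d[2]
def w2px(c,p):
    f=240/np.tan(np.radians(c["vertical_fov"]/2));W=np.array(c["world_from_camera"])
    q=W[:3,:3].T@(np.array(p)-W[:3,3]);return c["cx"]+f*q[0]/-q[2], c["cy"]-f*q[1]/-q[2]
def crop(c,x0,y0,x1,y1,s,fn):
    cv2.imwrite(fn,cv2.resize(c["img"][y0:y1,x0:x1,::-1],None,fx=s,fy=s,interpolation=cv2.INTER_CUBIC))
E
python3 - <<'E'
from plant import *
from h import *
c=capture("top");crop(c,295,255,495,345,4,"pics/topcrop.png")
s=capture("scene");crop(s,160,210,360,330,4,"pics/scenecrop.png")
E
```

```text
(no output)
```

View pics/topcrop.png

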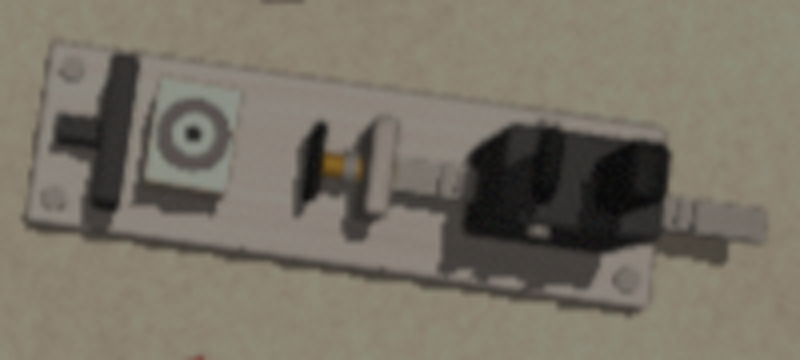

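View pics/scenecrop.png

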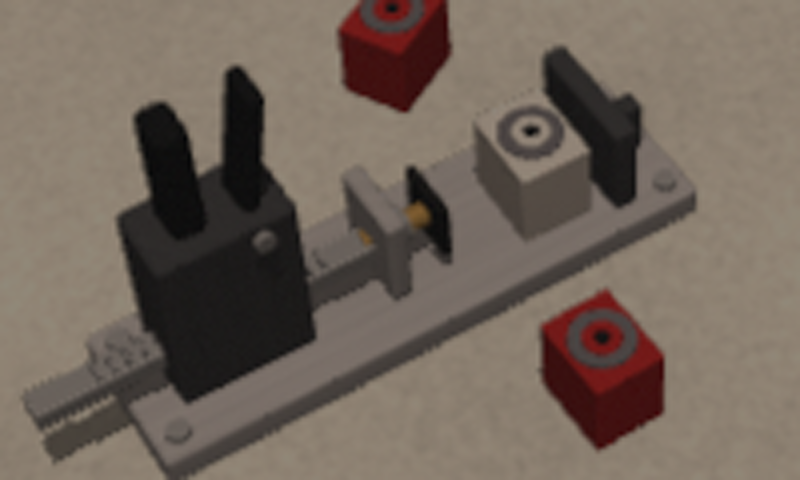

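The crop confirms it: the white block sits on the bed at crop (190,135), with the stop at (115,130), the nose pad at (315,165) and the trigger and grip at (548,160)/(635,175). Next I'll fit the clamp pose from the bed corners.

Run:
```python
from plant import *
from h import *
c=capture("top");s=capture("scene")
A=[(55,42),(28,222),(645,307)]
for u,v in A: print("top",px2w(c,295+u/4,255+v/4,20).round(1))
B=[(695,195),(178,465),(130,398)]
for u,v in B: print("scene",px2w(s,160+u/4,210+v/4,20).round(1))
```

```text
top [512.5 108.8  20. ]
top [423.6 113.1  20. ]
top [ 411.4 -186.6   20. ]
scene [516.2 108.2  20. ]
scene [ 502.4 -187.2   20. ]
scene [ 455.5 -186.8   20. ]
```

```bash
python3 -m handwheel '{"translation": [[0.35,-0.2,0.08],[0.35,-0.2,0.08],[0.35,-0.2,0],[0.3,-0.28,0],[0.15,-0.38,0],[0.1,-0.4,0],[0,-0.4,0],[0,-0.4,0]], "twist": [0.1,0.1,0,0,0,0,0,0]}' 0
```

```text
time: 2.55
tool_pos: [443.2, 110.7, 272.8]
tcp_rot: [3.139, -0.002, 1.515]
contact_force: [1.2, -0.4, 0.4]
grip_width: 92.0
```

```bash
python3 -m handwheel '{"translation": [[0.03,-0.35,0],[0.03,-0.35,0],[0.03,-0.35,0],[0,-0.3,0],[0,-0.2,0],[0,-0.08,0],[0,0,0],[0,0,0]], "twist": [0.01,0,0,0,0,0,0,0]}' 0
```

```text
time: 3.55
tool_pos: [455.8, -144.2, 273.6]
tcp_rot: [3.136, -0.002, 1.525]
contact_force: [0.4, -0.1, -0.3]
grip_width: 92.0
```

Run:
```python
from plant import *
from h import *
o=get_obs();print(o["tool_pos"],o["tcp_rot"])
for n in ["wrist","scene","top"]:
    c=capture(n);cv2.imwrite(f"pics/{n}1.png",c["img"][:,:,::-1]);W=np.array(c["world_from_camera"])
    for l in ["grip_pad","trigger_pad","clamp","trigger"]:
        for d in spot_point(n,l)[:1]:
            print(n,l,round(d["score"],2),(W@np.append(d["position"],1))[:3].round(0))
```

```text
[ 455.83327121 -144.18075922  273.56351304] [ 3.13609291e+00 -1.76422947e-03  1.52516029e+00]
wrist grip_pad 0.63 [ 458. -154.  182.]
wrist trigger_pad 0.91 [463. -98. 176.]
wrist clamp 0.55 [ 458. -134.   -1.]
wrist trigger 0.71 [ 457. -116.  118.]
scene grip_pad 0.61 [ 456. -150.  181.]
scene trigger_pad 0.71 [458. -14.  48.]
scene clamp 0.68 [ 457. -134.    2.]
scene trigger 0.73 [ 461. -116.  118.]
top grip_pad 0.79 [ 460. -155.  181.]
top clamp 0.78 [ 455. -136.    2.]
top trigger 0.46 [ 454. -117.    3.]
```

View pics/wrist1.png

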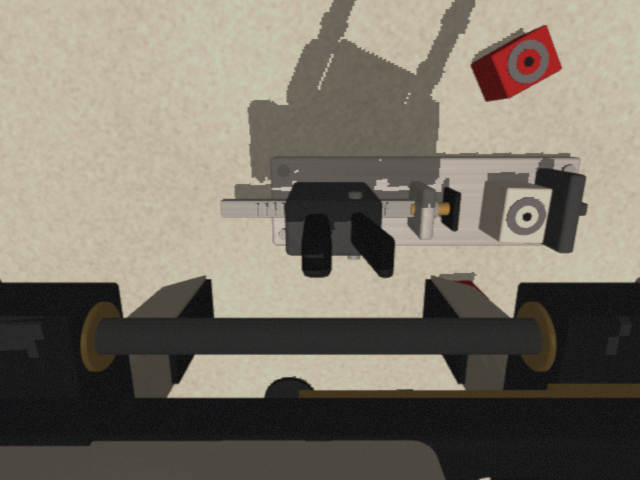

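The wrist picture shows the grip at (317,245) and the trigger at (375,245), matching the fitted pose with the clamp origin near (458,-136). I'll centre there and go down.

```bash
python3 -m handwheel '{"translation": [[0.015,0.055,0],[0,0,0],[0,0,-0.15],[0,0,-0.15],[0,0,-0.15],[0,0,-0.1],[0,0,-0.05],[0,0,0]], "twist": [0,0,0,0,0,0,0,0]}' 0
```

```text
time: 5.3
tool_pos: [458.9, -135.9, 181.8]
tcp_rot: [3.134, -0.0, 1.526]
contact_force: [-1.0, -0.6, 0.6]
grip_width: 91.8
```

```bash
python3 -m handwheel '{"translation": [[0,0,0],[0,0,0],[0,0,0],[0,0,0],[0,0,0],[0,0,0],[0,0,0],[0,0,0]], "twist": [0,0,0,0,0,0,0,0]}' 160
cat > m.py <<'E'
from plant import *
from h import *
import sys
k=sys.argv[1]
o=get_obs();print(o["time"],o["tool_pos"].round(1),o["contact_force"].round(1),round(o["grip_width"],1))
c=capture("top");crop(c,295,255,495,345,4,f"pics/t{k}.png")
a=cv2.imread(f"pics/t{k}.png")
s=capture("scene");crop(s,200,210,360,310,5,f"pics/s{k}.png")
b=cv2.imread(f"pics/s{k}.png")
O=np.array([458,-136,0.]);X=np.array([.043,.999,0])
for n in("top","scene"):
    c=dict(top=c,scene=s)[n];W=np.array(c["world_from_camera"])
    for l in("nose_face","nose","jaw","block","trigger_pad","stop_face"):
        for d in spot_point(n,l)[:3]:
            p=(W@np.append(d["position"],1))[:3]
            if abs(p[0]-458)<60: print(n,l,round(d["score"],2),p.round(0),"along",round(float((p-O)@X),1))
E
python3 m.py 2
```

```text
time: 6.3
tool_pos: [459.6, -136.3, 184.3]
tcp_rot: [3.13, 0.001, 1.525]
contact_force: [0.3, -0.1, 0.7]
grip_width: 35.9
6.3 [ 459.6 -136.3  184.3] [ 0.3 -0.1  0.7] 35.9
top nose_face 0.64 [462.   0.  49.] along 136.5
top block 0.71 [466.  43.  22.] along 178.7
top stop_face 0.68 [471.  68.  48.] along 204.6
scene nose_face 0.59 [459.  -1.  52.] along 134.8
scene block 0.7 [466.  42.  20.] along 177.8
scene trigger_pad 0.5 [ 462. -120.  182.] along 16.7
scene stop_face 0.66 [465.  69.  46.] along 205.1
```

View pics/s2.png

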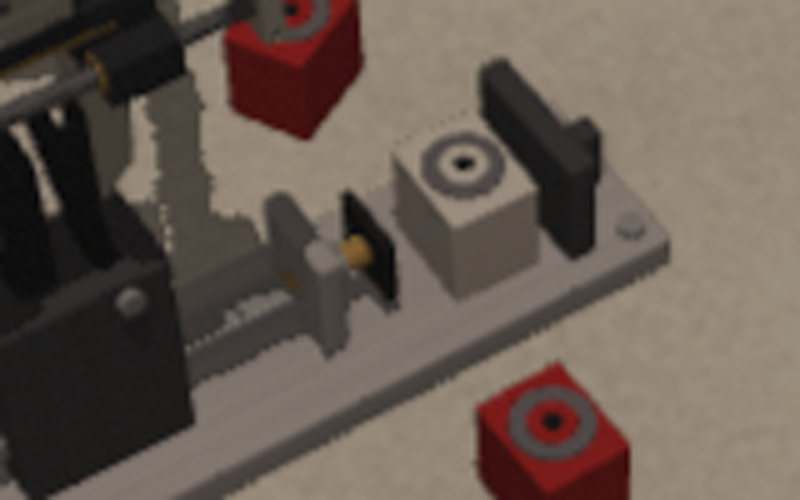

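View pics/t2.png

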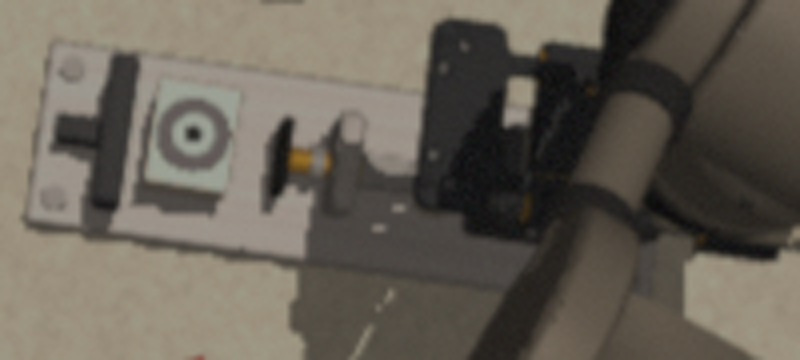

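Squeezing works: the pad moved about 16 mm, from along≈120 to ≈136. I'll release and pump again.

```bash
python3 -m handwheel '{"translation": [[0,0,0],[0,0,0],[0,0,0],[0,0,0],[0,0,0],[0,0,0],[0,0,0],[0,0,0]], "twist": [0,0,0,0,0,0,0,0]}' 0; python3 m.py 3
python3 -m handwheel '{"translation": [[0,0,0],[0,0,0],[0,0,0],[0,0,0],[0,0,0],[0,0,0],[0,0,0],[0,0,0]], "twist": [0,0,0,0,0,0,0,0]}' 160;  python3 m.py 4
```

```text
time: 8.0
tool_pos: [459.8, -136.3, 184.5]
tcp_rot: [3.13, 0.003, 1.527]
contact_force: [-0.0, -0.1, -0.6]
grip_width: 91.7
8.0 [ 459.8 -136.3  184.5] [-0.  -0.1 -0.6] 91.7
top nose_face 0.66 [462.   2.  47.] along 137.8
top nose 0.65 [488. 346.  -4.] along 482.3
top jaw 0.59 [ 455. -114.  117.] along 22.3
top block 0.78 [467.  42.  21.] along 178.3
top trigger_pad 0.45 [ 460. -101.  182.] along 34.6
top stop_face 0.65 [469.  64.  46.] along 200.7
scene nose_face 0.58 [462.  -0.  51.] along 135.8
scene nose_face 0.17 [463.  68.  44.] along 204.3
scene block 0.97 [463.  41.  20.] along 177.5
scene trigger_pad 0.86 [ 464. -101.  182.] along 34.8
scene stop_face 0.71 [461.  67.  45.] along 202.6
time: 9.7
tool_pos: [459.7, -136.3, 185.2]
tcp_rot: [3.129, 0.003, 1.527]
contact_force: [0.4, 0.1, 1.2]
grip_width: 35.5
9.7 [ 459.7 -136.3  185.2] [0.4 0.1 1.2] 35.5
top nose_face 0.55 [464.  16.  50.] along 151.9
top jaw 0.56 [459. -85.   2.] along 51.5
top jaw 0.47 [467.  41.  18.] along 177.1
top block 0.73 [467.  41.  20.] along 177.0
top stop_face 0.91 [470.  68.  47.] along 204.1
scene nose_face 0.48 [463.  16.  48.] along 152.5
scene jaw 0.95 [460. -83.  -1.] along 52.8
scene block 0.56 [469.  39.  24.] along 175.8
scene trigger_pad 0.53 [ 457. -115.  184.] along 20.9
scene trigger_pad 0.31 [461.  15.  50.] along 151.2
scene stop_face 0.74 [ 461. -112.  119.] along 23.7
scene stop_face 0.68 [463.  69.  46.] along 204.6
```

View pics/s4.png

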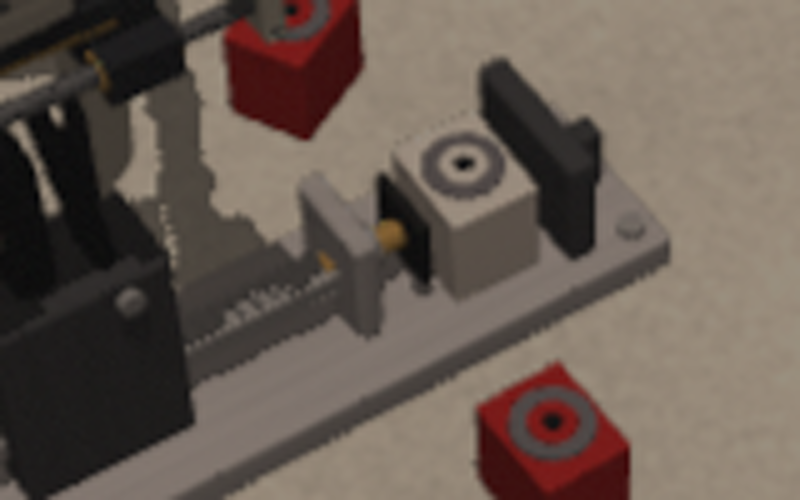

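View pics/s3.png

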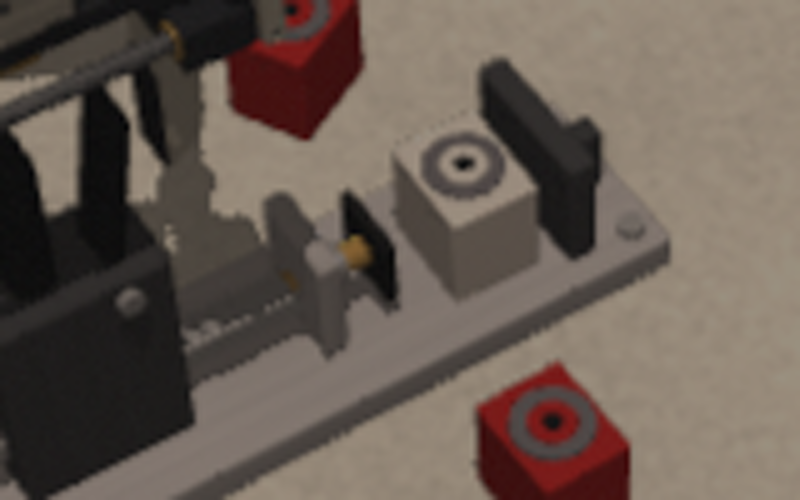

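```bash
python3 -m handwheel '{"translation": [[0,0,-0.01],[0,0,-0.01],[0,0,0],[0,0,0],[0,0,0],[0,0,0],[0,0,0],[0,0,0]], "twist": [0,0,0,0,0,0,0,0]}' 0
python3 -m handwheel '{"translation": [[0,0,0],[0,0,0],[0,0,0],[0,0,0],[0,0,0],[0,0,0],[0,0,0],[0,0,0]], "twist": [0,0,0,0,0,0,0,0]}' 160;  python3 m.py 5
```

```text
time: 11.4
tool_pos: [459.7, -136.0, 182.0]
tcp_rot: [3.13, 0.004, 1.529]
contact_force: [-0.3, 0.5, 0.2]
grip_width: 91.7
time: 12.4
tool_pos: [459.7, -136.1, 182.8]
tcp_rot: [3.129, 0.004, 1.528]
contact_force: [0.7, 0.1, 2.0]
grip_width: 36.3
12.4 [ 459.7 -136.1  182.8] [0.7 0.1 2. ] 36.3
top nose_face 0.54 [463.  29.  49.] along 165.1
top nose 0.46 [471.  65.  48.] along 201.0
top jaw 0.76 [460. -70.   5.] along 65.8
top block 0.61 [467.  50.  22.] along 186.5
top block 0.61 [465.  32.  50.] along 167.8
top trigger_pad 0.19 [469.  66.  49.] along 202.0
top stop_face 0.94 [472.  68.  50.] along 204.7
scene nose_face 0.55 [459.  30.  52.] along 165.6
scene jaw 0.93 [460. -66.   0.] along 70.3
scene block 0.58 [466.  52.  21.] along 187.9
scene trigger_pad 0.79 [ 463. -118.  184.] along 18.2
scene stop_face 0.82 [463.  66.  47.] along 202.1
```

View pics/s5.png

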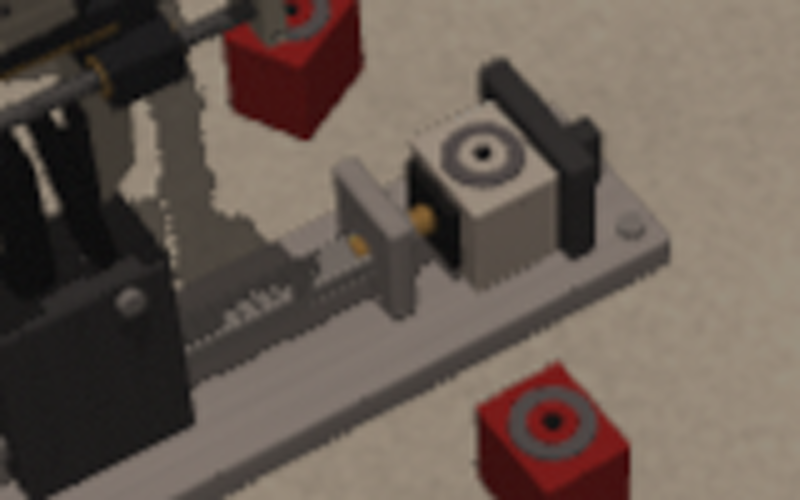

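View pics/t5.png

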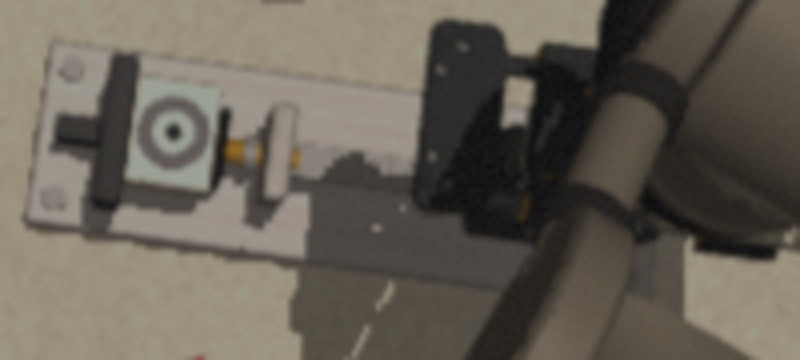

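The block is now against the stop at top crop (172,132), looks square, and the nose is a few mm in. I'll measure the jaw travel from the plate's lower corner.

Run:
```python
from plant import *
from h import *
s=capture("scene")
O=np.array([458,-136,0.]);X=np.array([.043,.999,0])
for u,v in [(160+400/4,210+297/4),(200+330/5,210+355/5),(200+368/5,210+335/5),(200+403/5,210+318/5)]:
    p=px2w(s,u,v,23);print(p.round(1),(p-O)@X)
a=cv2.imread("pics/s2.png");b=cv2.imread("pics/s5.png");c=cv2.imread("pics/s4.png")
im=np.hstack([x[150:370,250:480] for x in(a,c,b)]);cv2.imwrite("pics/cmp.png",im)
```

```text
[483.4 -50.8  23. ] 86.2198911416883
[483.6 -36.8  23. ] 100.216464929289
[484.3 -19.   23. ] 117.97469340562401
[485.4  -2.9  23. ] 134.12649107161317
```

View pics/cmp.png

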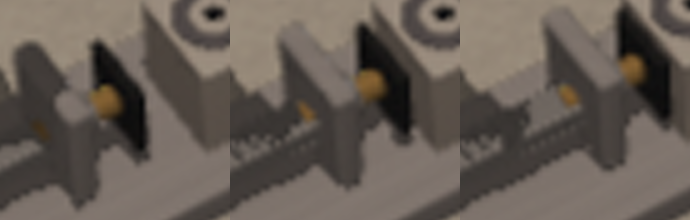

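```bash
python3 -m handwheel '{"translation": [[0,0,-0.005],[0,0,0],[0,0,0],[0,0,0],[0,0,0],[0,0,0],[0,0,0],[0,0,0]], "twist": [0,0,0,0,0,0,0,0]}' 0;  python3 m.py 6
python3 -m handwheel '{"translation": [[0,0,0],[0,0,0],[0,0,0],[0,0,0],[0,0,0],[0,0,0],[0,0,0],[0,0,0]], "twist": [0,0,0,0,0,0,0,0]}' 90;  python3 m.py 7
```

```text
time: 14.15
tool_pos: [459.7, -136.2, 181.7]
tcp_rot: [3.129, 0.007, 1.531]
contact_force: [-0.2, 0.1, -0.5]
grip_width: 91.7
14.15 [ 459.7 -136.2  181.7] [-0.2  0.1 -0.5] 91.7
top nose_face 0.59 [467.  29.  49.] along 165.3
top jaw 0.9 [460. -70.  -0.] along 66.0
top block 0.6 [469.  50.  21.] along 185.9
top trigger_pad 0.57 [ 460. -102.  180.] along 33.8
top stop_face 0.74 [467.  67.  49.] along 203.0
scene nose_face 0.73 [463.  28.  51.] along 164.4
scene nose 0.71 [ 454. -150.  182.] along -14.0
scene jaw 0.61 [458. -67.   1.] along 69.3
scene jaw 0.43 [467.  51.  22.] along 187.5
scene block 0.92 [469.  53.  23.] along 189.2
scene trigger_pad 0.66 [463. -98. 181.] along 38.3
scene stop_face 0.66 [460.  69.  43.] along 205.0
time: 15.85
tool_pos: [459.7, -133.3, 182.1]
tcp_rot: [3.129, 0.001, 1.531]
contact_force: [0.1, 2.7, 1.5]
grip_width: 59.4
15.85 [ 459.7 -133.3  182.1] [0.1 2.7 1.5] 59.4
top nose_face 0.48 [465.  30.  49.] along 166.4
top jaw 0.67 [459. -68.   2.] along 68.1
top block 0.77 [467.  51.  18.] along 187.5
top stop_face 0.85 [469.  65.  54.] along 201.4
scene nose_face 0.47 [462.  30.  49.] along 166.5
scene nose 0.33 [460. -63.   0.] along 73.1
scene jaw 0.79 [457. -65.  -0.] along 70.6
scene block 0.94 [469.  51.  22.] along 186.9
scene trigger_pad 0.71 [ 464. -102.  182.] along 34.0
scene trigger_pad 0.25 [465.  51.  22.] along 187.0
```

Run:
```python
import cv2,numpy as np
cv2.imwrite("pics/cmp2.png",np.hstack([cv2.imread(f"pics/s{k}.png")[100:350,300:560] for k in(5,6,7)]))
```

```text
(no output)
```

View pics/cmp2.png

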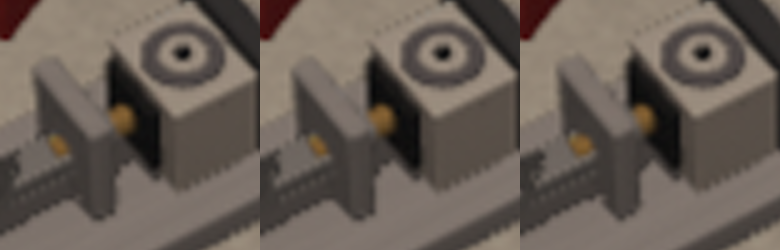

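The pad is on the block and the jaw only crept a little. The hand drifted +2.8 mm under the one-sided load, so I'll close in small steps, letting the rear finger settle on the fixed grip.

```bash
python3 -m handwheel '{"translation": [[0,0.01,0],[0,0,0],[0,0,0],[0,0,0],[0,0,0],[0,0,0],[0,0,0],[0,0,0]], "twist": [0,0,0,0,0,0,0,0]}' 122;  python3 m.py 8
python3 - <<'E'
import cv2,numpy as np
cv2.imwrite("pics/cmp3.png",np.hstack([cv2.imread(f"pics/s{k}.png")[100:350,300:560] for k in(6,7,8)]))
E
```

```text
time: 17.55
tool_pos: [459.8, -130.3, 182.3]
tcp_rot: [3.129, -0.001, 1.53]
contact_force: [0.3, 2.9, -0.5]
grip_width: 48.0
17.55 [ 459.8 -130.3  182.3] [ 0.3  2.9 -0.5] 48.0
top nose_face 0.69 [465.  31.  47.] along 166.8
top nose_face 0.67 [ 459. -138.    1.] along -1.5
top jaw 0.85 [460. -70.   1.] along 66.3
top jaw 0.73 [466.  52.  19.] along 188.5
top block 0.93 [467.  49.  23.] along 185.5
top stop_face 0.85 [468.  69.  51.] along 205.5
scene nose_face 0.54 [462.  31.  49.] along 166.7
scene nose_face 0.53 [ 457. -136.    3.] along -0.2
scene jaw 0.81 [460. -61.  -0.] along 75.3
scene block 0.92 [467.  53.  21.] along 188.8
scene trigger_pad 0.59 [ 464. -105.  183.] along 31.5
scene stop_face 0.89 [465.  68.  46.] along 204.5
```

View pics/cmp3.png

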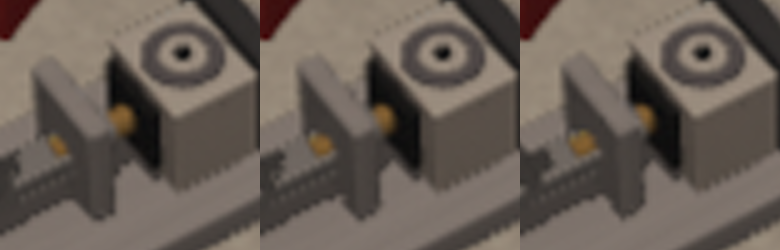

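```bash
python3 -m handwheel '{"translation": [[0,0,0],[0,0,0],[0,0,0],[0,0,0],[0,0,0],[0,0,0],[0,0,0],[0,0,0]], "twist": [0,0,0,0,0,0,0,0]}' 134;  python3 m.py 9
python3 - <<'E'
import cv2,numpy as np
cv2.imwrite("pics/cmp4.png",np.hstack([cv2.imread(f"pics/s{k}.png")[100:350,300:560] for k in(6,8,9)]))
E
```

```text
time: 19.25
tool_pos: [459.7, -132.4, 182.3]
tcp_rot: [3.129, 0.003, 1.53]
contact_force: [0.4, -0.4, 0.6]
grip_width: 43.3
19.25 [ 459.7 -132.4  182.3] [ 0.4 -0.4  0.6] 43.3
top nose_face 0.68 [462.  32.  49.] along 167.9
top jaw 0.65 [459. -61.   1.] along 74.5
top block 0.57 [465.  51.  20.] along 187.4
top stop_face 0.91 [469.  67.  51.] along 203.3
scene nose_face 0.72 [464.  30.  47.] along 166.5
scene nose 0.36 [ 463. -109.  184.] along 27.2
scene jaw 0.64 [462. -59.   5.] along 76.9
scene jaw 0.3 [461.  30.  52.] along 165.6
scene block 0.79 [466.  51.  23.] along 187.6
scene trigger_pad 0.81 [ 463. -112.  183.] along 24.1
scene stop_face 0.6 [464.  67.  47.] along 202.9
```

View pics/cmp4.png

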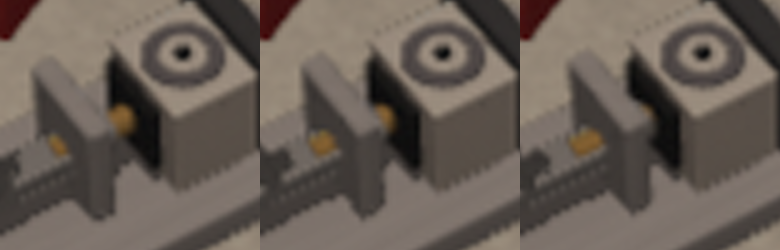

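View pics/t9.png

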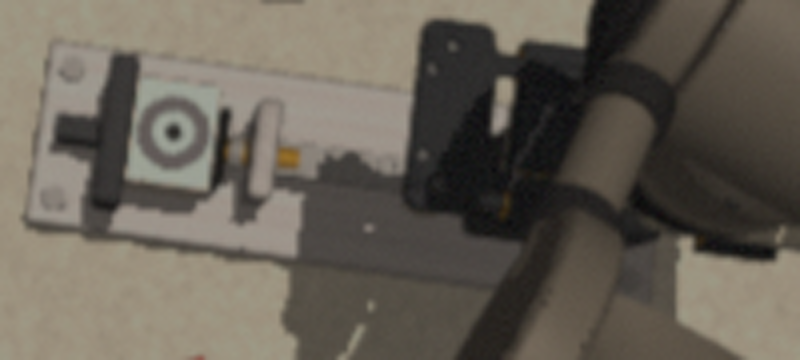

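Run:
```python
import cv2,numpy as np
# track plate in scene crops (5x)
from plant import *
from h import *
s=capture("scene")
t=cv2.imread("pics/s5.png")[160:325,325:420]
O=np.array([458,-136,0.]);X=np.array([.043,.999,0])
ref=(403,318)
for k in(4,5,6,7,8,9):
    im=cv2.imread(f"pics/s{k}.png");r=cv2.matchTemplate(im,t,cv2.TM_CCOEFF_NORMED)
    _,v,_,l=cv2.minMaxLoc(r)
    p=px2w(s,200+(ref[0]+l[0]-325)/5,210+(ref[1]+l[1]-160)/5,23)
    print(k,round(v,3),l,round(float((p-O)@X),1))
# top
t=cv2.imread("pics/t5.png")[95:205,258:300]
for k in(3,4,5,6,7,8,9):
    im=cv2.imread(f"pics/t{k}.png");r=cv2.matchTemplate(im,t,cv2.TM_CCOEFF_NORMED)
    _,v,_,l=cv2.minMaxLoc(r);print("top",k,round(v,3),l)
a=cv2.imread("pics/t6.png")[70:220,90:320];b=cv2.imread("pics/t9.png")[70:220,90:320]
cv2.imwrite("pics/cmp5.png",cv2.resize(np.vstack([a,b]),None,fx=2,fy=2))
```

```text
4 0.892 (293, 177) 119.0
5 1.0 (325, 160) 134.1
6 0.993 (324, 160) 133.8
7 0.972 (327, 158) 135.3
8 0.916 (330, 156) 136.9
9 0.775 (335, 154) 139.1
top 3 0.698 (123, 28)
top 4 0.885 (291, 100)
top 5 1.0 (258, 95)
top 6 0.993 (259, 95)
top 7 0.992 (254, 94)
top 8 0.987 (250, 94)
top 9 0.981 (243, 93)
```

View pics/cmp5.png

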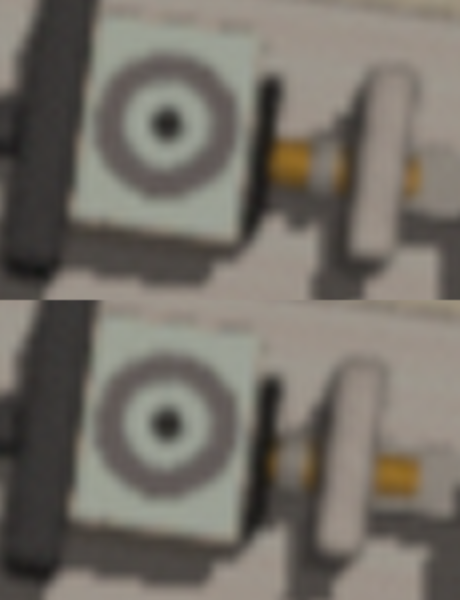

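By plate tracking the jaw advanced 7.3 mm since release. The gap between pad (crop x≈280) and plate (≈327) is about 11 mm, so the nose is about 9 mm in. I'll hold one more second and check that it's steady.

```bash
python3 -m handwheel '{"translation": [[0,0,0],[0,0,0],[0,0,0],[0,0,0],[0,0,0],[0,0,0],[0,0,0],[0,0,0]], "twist": [0,0,0,0,0,0,0,0]}' 135;  python3 m.py 10|head -1
python3 - <<'E'
import cv2,numpy as np
t=cv2.imread("pics/t5.png")[95:205,258:300]
for k in(9,10):
    r=cv2.matchTemplate(cv2.imread(f"pics/t{k}.png"),t,cv2.TM_CCOEFF_NORMED);print(cv2.minMaxLoc(r)[1::2])
# block vs stop edges
E
```

```text
time: 21.0
tool_pos: [459.7, -132.5, 182.3]
tcp_rot: [3.129, 0.003, 1.53]
contact_force: [0.4, -0.5, 0.3]
grip_width: 43.2
21.0 [ 459.7 -132.5  182.3] [ 0.4 -0.5  0.3] 43.2
(0.9806616902351379, (243, 93))
(0.9793493151664734, (243, 92))
```

View pics/s10.png

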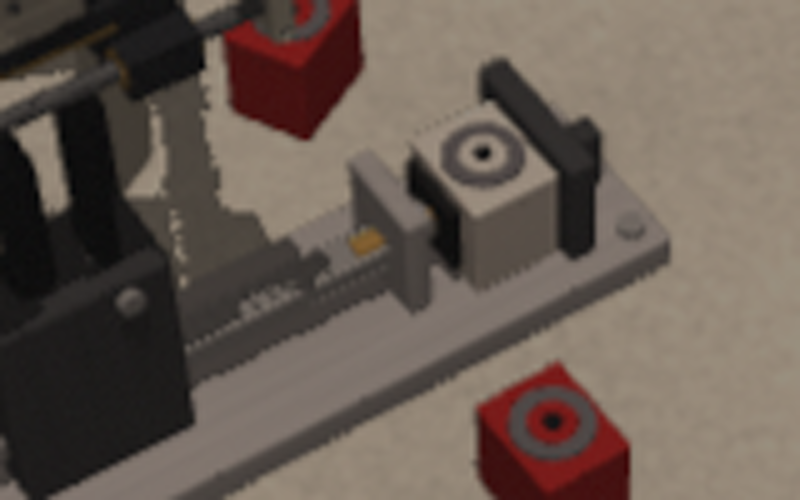

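It is steady. The block (483,190) is flush and square to the stop, and the pad-to-plate gap is about half the free gap. I'm handing in.

```bash
python3 -c "
from plant import *
close_job()
o=get_obs();print(o['time'],o['tool_pos'],o['grip_width'])"
```

```text
the job is handed in; nothing more can be done
the job is handed in; nothing more can be done
```

I squeezed and released the trigger three full strokes. A fourth, partial squeeze took the nose to about half way, and I handed the job in at about 21 s still holding it, with the fingers 43.2 mm apart. `close_job()` gives no verdict.

- **Nose:** it is pressed in about 9–10 mm. That comes from the plate-to-pad gap of about 11 mm and 7.3 mm of tracked jaw advance after the last release. Image resolution limits it to about 1–2 mm.
- **Block:** it looks flush and square against the stop in the top and scene pictures. I judged squareness by eye and did not measure the angle. The detectors put the block at 185–189 mm along the clamp; flush against the stop would be 185 mm, so they agree within their error.
- **Steadiness:** an extra second of holding showed no jaw movement.
- **Forces:** the contact forces cannot be read directly. I took them as met from the nose spring, about 5 N at this depth.
- **Other points:** while only one finger was loaded, the hand drifted up to about 6 mm along the clamp, until the rear finger came to rest on the fixed grip. I did not re-check the bystanders' positions, but the hand stayed at least 160 mm above the table, well above everything but the clamp.

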